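# Fold back the bifold door of the bench cupboard

## Robot

A 6-joint arm with a two-finger parallel gripper is mounted at the origin on a cart in front of the work surface, level with it; the furniture and walls round the work are solid. World frame = base frame: x ahead of the robot, y to its left, z up, the work surface at z = 0. Lengths are in mm, angles in rad, forces in N, time in s.
With the tool pointing down it reaches from about 300 to 825 mm from the base axis. Payload 5.4 kg.
Tool frame: the origin (TCP) lies between the finger pads; the fingertips stand 22 mm ahead of it and the grasp point (between the pads) lies 3 mm ahead of it (bot.tcp_to_tips is the distance from the TCP to the fingertips, in mm); z points along the fingers, y is the line along which they close (so a half turn about z gives the same grasp; the last joint's range is limited). The gripper opens to 92 mm and grips with 3 to 60 N. Pads are 20 mm wide; open, the fingers measure 128 mm over their backs; the gripper's body (75 mm by 189 mm) begins 69 mm behind the grasp point.
Start: joints at [-1.501, 0.158, 1.597, -0, 1.386, -0.21], TCP at [158.77, -552.628, 236.601] pointing down, gripper open.
Joint ranges: [-2.91, 2.91], [-0.94, 2.29], [0.18, 2.7], [-1.29, 4.43], [0.17, 2.64], [-3, 3]. Speed limits (rad/s): [2.57, 2.57, 3.14, 3.14, 3.14, 3.14].

## Interface

Orientations are given as a unit quaternion [x, y, z, w].
In Python, from plant import bot gives the robot as it stands. Calls block until the motion is done:
- bot.move_ptp(position, orientation): joint-space move of the TCP to a pose.
- bot.move_linear(position, attitude=None, v=150, f_stop=None): straight line of the TCP; attitude=None keeps the orientation; v is the mean speed in mm/s. With f_stop (N) it stops when the force on the tool has changed by that much, and returns True; else False.
- bot.set_joints(angles): joint-space move.
- bot.command_gripper(opening, grip_force=None): finger opening in mm; grip_force is the grip in N (None keeps the last); returns when the fingers have stopped.
- bot.dwell(seconds).
- bot.solve_ik(position, orientation): joint angles nearest the present ones, or None.
- bot.camera(name): name is "side" or "top"; returns a dict with "pixels" (400x640x3 uint8, red, green, blue), "fx", "fy", "cx", "cy" (pixels), "R" (3x3) and "t" (3): a world point X has camera coordinates R X + t. Camera axes: x right, y down, z forward; pixel columns grow to the right and rows downward; lengths in mm; the calibration is good to about 2 mm. A picture is of the moment at which its call begins. There is no depth.
A pose or a line that the arm cannot do raises bot.PlanningError and nothing moves.
- bot.close_job(): hands the job in; it is judged then, once.
Readings, each from a call of its own:
- bot.current_time_s(): time.
- bot.current_joint_pos(): joint angles.
- bot.current_qvel(): joint speeds.
- bot.current_joint_torque(): joint torques, N m.
- bot.current_ee_pos(): TCP position.
- bot.current_tool_rot(): TCP orientation.
- bot.current_contact_force(): force on the tool from outside, world axes, zero at the start.
- bot.current_wrist_torque(): the same for the moment, N m.
- bot.current_width(): finger opening in mm.
- bot.current_grasp_force(): force on a finger pad.
Only numpy, scipy, OpenCV 4.12 (cv2) and the standard library are available. Lean on these libraries where they do the work, as an engineer would, in place of code of your own. Each camera call takes 0.05 s, during which the arm holds its last target. There are 200 camera calls.

## Task

The small grey bench cupboard is shut by a white two-panel bifold door that folds inward. Push the door in at its fold, then work the free panel along the track until both panels are collapsed together against the left side and have snapped home past the sprung catch, so that the door stays there by itself. Do not force it, and leave the bottles inside and the things on the roof standing where they are.

Things in the scene. Friction and masses are not known exactly. Their poses are not given: they have to be found in the camera images.
- cupboard: Fixed grey cupboard on a frame of 90 mm legs, 264 wide (y) x 163 deep (x, with roof) x 307 mm high. Origin: on the worktop under its middle; x points into the cupboard, y to the left seen from the front, z up. Door plane at x = -65 mm. Floor top z = 104 mm, roof underside 295 mm. The roof juts to x = -95 mm, 30 mm in front of the door; the sides end at the door plane. Back wall at x = +60.
- door (a joint): Angle (rad) of the left panel: 0 = both panels flat in the door plane, grows as the fold goes inward, stop at 1.42; the free panel makes the same angle the other way. Stiff hinges (about 3 N at the fold): it stays where left. A sprung catch resists from 1.21 (10 to 20 N at the free edge), gives way past 1.31 and sends the door home to about 1.4, where it stays; let go before, it does not go home.
- fold_hinge (a point): On the fold hinge's axis, 190 mm above the worktop: a steel barrel 10 mm thick, 5 mm proud of the front faces. Each panel is 100 mm wide from axis to axis, 10 mm thick behind the axis plane, from z = 109 to 284 mm. The fold moves on a circle of 100 mm radius about the jamb hinge, inward and then to the left; seen from the front the panels close on each other like a V.
- jamb_hinge (a point): On the fixed hinge's axis at the left jamb (cupboard x = -65, y = +100 mm), 190 mm above the worktop. The door collapses towards it. Pushing inward on the left panel always turns the door; pushing inward on the right panel wedges once it is folded more than about 0.5 rad.
- lead_edge (a point): On the free edge of the right panel, 190 mm above the worktop. It runs in the track and stays in the door plane, at cupboard y = 100 - 200 cos(door) mm; behind it the panel leads inward and left to the fold. Once the door is about 0.8 rad open there are some 60 mm free to its right, from where it can be pushed left.
- purple_bottle: Dark purple reagent bottle, 40 mm across, 102 mm high, standing loose on the cupboard floor at the back, right or middle. Origin: centre of its underside.
- navy_bottle: Dark blue reagent bottle, 40 mm across, 102 mm high, standing loose on the cupboard floor at the back, right or middle. Origin: centre of its underside.
- carton: White and green cardboard box, 48 x 75 x 40 mm, loose on the cupboard's roof, left, towards the back. Origin: centre of its underside.
- cup: White lidded plastic cup, 55 mm across, 59 mm high, loose on the cupboard's roof, right, towards the back. Origin: centre of its underside.
- opening (a point): Middle of the opening in the door plane (cupboard x = -65, y = 0), 190 mm above the worktop. The opening is 210 mm wide (cupboard y -105 to +105 mm) between square jamb strips. Under the roof's front a head track, in which the door hangs, reaches down to z = 282 mm between x = -76 and -50 mm.

How it is judged:
By the outcome, as a careful person would: the job done as asked, in the order asked, and still so for the second after the job is handed in, with the robot touching nothing.
It also fails if it takes over 51 s, if anything falls off the work surface, if the arm or the gripper's body presses on something with over 40 N, if the wrist force passes 120 N, or if a joint passes its speed limit or range.

## Working session

There is one attempt and no reset: what is moved stays moved. The work goes in short steps, each a Python script; the robot and the scene stay as the last script left them, time stands still between calls to the robot, and variables do not carry over. Pictures are saved under pics/ and viewed, at most 10 in all, crops included, and the job is handed in when it is done.

```bash
ls; mkdir -p pics
python3 - <<'E'
from plant import bot
import cv2,numpy as np
for n in("side","top"):
    c=bot.camera(n);cv2.imwrite(f"pics/{n}0.png",c["pixels"][:,:,::-1])
    print(n,c["fx"],c["fy"],c["cx"],c["cy"],np.round(c["R"],4).tolist(),np.round(c["t"],1).tolist(), (-np.array(c["R"]).T@c["t"]).round(0))
print(bot.current_tool_rot(),bot.tcp_to_tips,bot.current_time_s())
E
```

```text
pics
side 413.612155731746 413.612155731746 320.9178280144634 200.39349366093313 [[0.5905, -0.8066, 0.0264], [-0.3126, -0.2588, -0.9139], [0.7441, 0.5314, -0.405]] [-291.5, 390.2, 412.1] [ -12. -353.  531.]
top 440.7223520462318 440.7223520462318 323.0022788924253 199.5539593972757 [[-0.4758, -0.8794, 0.0154], [-0.6748, 0.3538, -0.6477], [0.5641, -0.3186, -0.7618]] [384.0, 522.9, 689.3] [147. 372. 858.]
[ 9.90227132e-01  1.39461634e-01  6.12241364e-05 -8.21637415e-04] 22.0 0.1
```

View pics/side0.png

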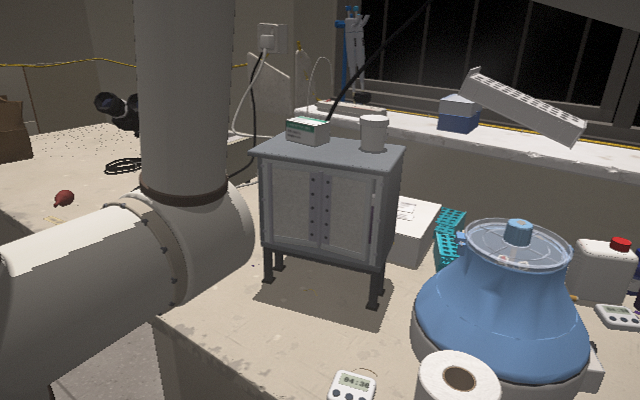

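View pics/top0.png

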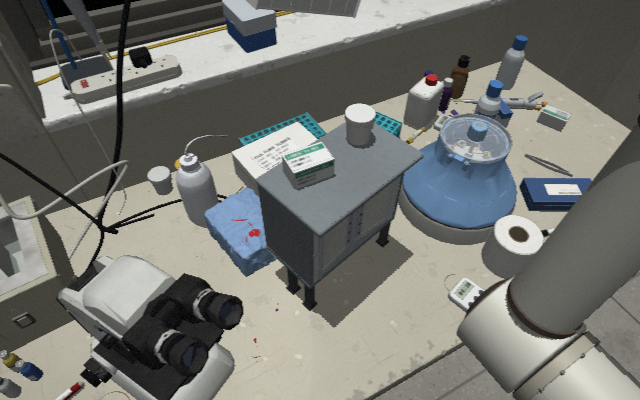

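The side view shows the cupboard at about (250–405, 130–310), with the fold barrel near (320,210). The top view shows the roof at about (260–420, 115–225). I'll enlarge both.

Run:
```python
import cv2
a=cv2.imread("pics/side0.png")[120:320,235:425];b=cv2.imread("pics/top0.png")[95:315,235:435]
cv2.imwrite("pics/s1.png",cv2.resize(a[:150],None,fx=4,fy=4,interpolation=cv2.INTER_CUBIC))
cv2.imwrite("pics/t1.png",cv2.resize(b[:150],None,fx=4,fy=4,interpolation=cv2.INTER_CUBIC))
```

```text
(no output)
```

View pics/s1.png

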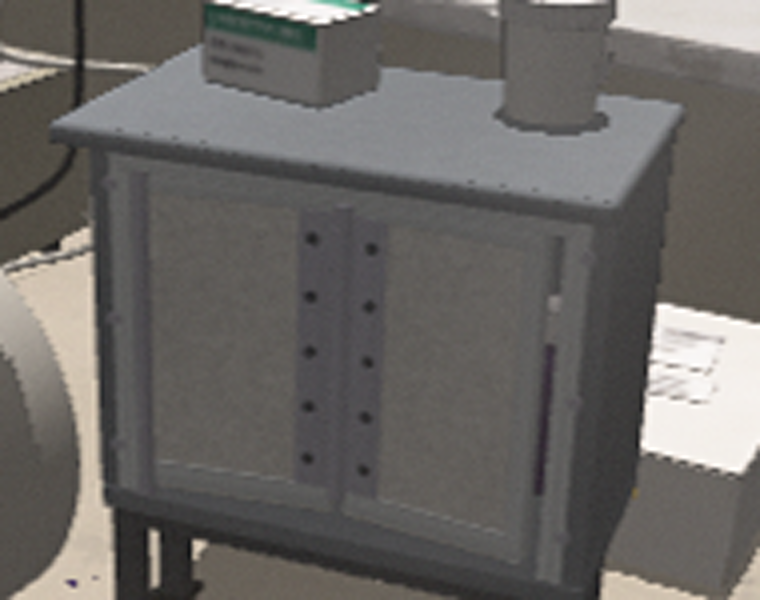

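View pics/t1.png

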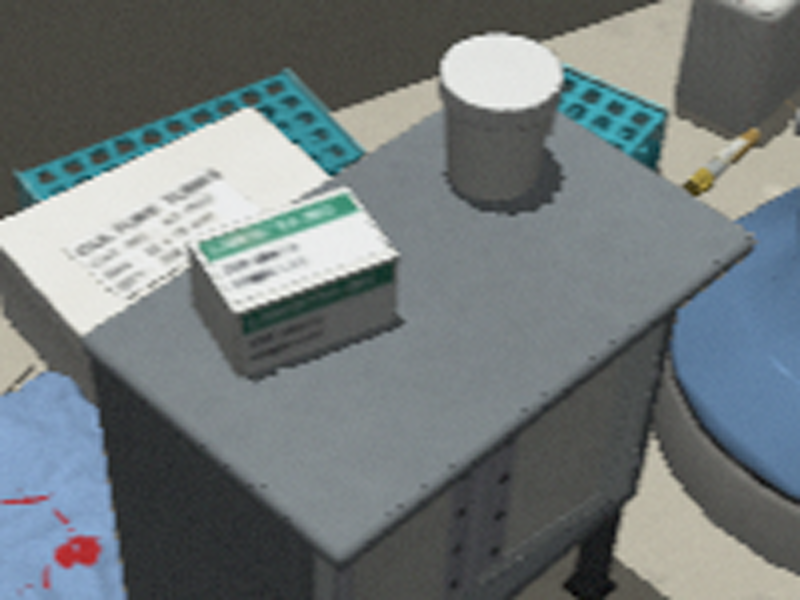

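In the side crop the roof corners are at full-image pixels FL (247.5,152), FR (389.5,172.5) and BR (405.5,146.5). In the top crop they are FL (320,235), FR (423,154) and BL (257,181). A dark gap at the right with a purple bottle behind it suggests the door is slightly open. Next I fit the cupboard pose.

```bash
cat > h.py <<'E'
import numpy as np, json, os
from plant import bot
from scipy.spatial.transform import Rotation as Rn
if os.path.exists("pose.json"): X0,Y0,TH=json.load(open("pose.json"))
def c2w(p,q=None):
    x,y,t=q if q is not None else (X0,Y0,TH)
    c,s=np.cos(t),np.sin(t); return np.array([x+c*p[0]-s*p[1],y+s*p[0]+c*p[1],p[2]])
def w2c(w):
    c,s=np.cos(TH),np.sin(TH); d=np.array(w)-[X0,Y0,0]; return np.array([c*d[0]+s*d[1],-s*d[0]+c*d[1],d[2]])
def proj(C,w):
    k=np.array(C["R"])@w+C["t"]; return np.array([C["fx"]*k[0]/k[2]+C["cx"],C["fy"]*k[1]/k[2]+C["cy"]])
E
python3 - <<'E'
from h import *
from scipy.optimize import least_squares
S,T=bot.camera("side"),bot.camera("top")
obs=[(S,(-95,132,307),(247.5,152)),(S,(-95,-132,307),(389.5,172.5)),(S,(68,-132,307),(405.5,146.5)),
(T,(-95,132,307),(320,235)),(T,(-95,-132,307),(423,154)),(T,(68,132,307),(257,181))]
f=lambda q:np.concatenate([proj(C,c2w(p,q))-u for C,p,u in obs])
r=least_squares(f,[450,0,0.]);print(r.x,r.fun.round(1))
json.dump(list(r.x),open("pose.json","w"))
q=r.x
for d in (0,.1,.2,.3,.4,.5):
    for z in(284,109):
        print(d,z,[ ((proj(S,c2w(p,q))-[235,120])*4).round(0) for p in [(-65,100-200*np.cos(d),z),(-65+100*np.sin(d),100-100*np.cos(d),z)]])
for z in (190,):print("jambs",[((proj(S,c2w((-65,y,z),q))-[235,120])*4).round(0) for y in(105,100,-100,-105)])
print("opening",c2w((-65,0,190),q))
E
```

```text
[6.20076297e+02 7.81253750e+01 2.82393451e-01] [-2.2 -1.5  0.2 -1.6  0.7 -1.5  1.5  0.5  2.5 -0.9 -2.6 -1.7]
0 284 [array([554., 222.]), array([337., 190.])]
0 109 [array([525., 568.]), array([328., 526.])]
0.1 284 [array([552., 221.]), array([343., 183.])]
0.1 109 [array([523., 568.]), array([334., 516.])]
0.2 284 [array([545., 220.]), array([348., 176.])]
0.2 109 [array([517., 566.]), array([338., 506.])]
0.3 284 [array([534., 219.]), array([350., 169.])]
0.3 109 [array([507., 564.]), array([340., 497.])]
0.4 284 [array([519., 217.]), array([350., 163.])]
0.4 109 [array([493., 561.]), array([340., 487.])]
0.5 284 [array([499., 214.]), array([347., 156.])]
0.5 109 [array([476., 557.]), array([338., 477.])]
jambs [array([132., 341.]), array([141., 343.]), array([538., 416.]), array([549., 418.])]
opening [557.65086665  60.01279393 190.        ]
```

```bash
cat >> h.py <<'E'
def quat(pitch=0,roll=0,yaw=0):
    # tool z along cupboard x (yawed, pitched down), tool y vertical for roll=0
    a=TH+yaw; z=np.array([np.cos(a)*np.cos(pitch),np.sin(a)*np.cos(pitch),-np.sin(pitch)])
    y0=np.array([0,0,1.])-z*z[2]*1.0; y0/=np.linalg.norm(y0); x0=np.cross(y0,z)
    y=np.cos(roll)*y0+np.sin(roll)*x0; x=np.cross(y,z)
    return Rn.from_matrix(np.c_[x,y,z]).as_quat(), z
def tcp(tipc,**k):
    q,z=quat(**k); return (c2w(tipc)-22*z).tolist(), q.tolist()
E
python3 - <<'E'
from h import *
S,T=bot.camera("side"),bot.camera("top")
def tri(a,b):
    r=[]
    for C,u in((S,a),(T,b)):
        R=np.array(C["R"]);d=R.T@np.array([(u[0]-C["cx"])/C["fx"],(u[1]-C["cy"])/C["fy"],1]);r.append((-R.T@np.array(C["t"]),d))
    M=np.c_[r[0][1],-r[1][1]];s=np.linalg.lstsq(M,r[1][0]-r[0][0],rcond=None)[0]
    return (r[0][0]+s[0]*r[0][1]).round(),(r[1][0]+s[1]*r[1][1]).round()
for n,a,b in [("flasktop",(518,225),(478,128)),("roll",(460,378),(520,228)),("timer",(353,382),(465,290))]:print(n,tri(a,b))
pts=[(-150,0,188),(-70,-2,188),(-8,50,188),(-150,-60,188),(-45,-60,188),(-45,48,188),(-200,0,188),(-250,0,188)]
for p in (0,.2,.35):
  for r in (0,np.pi,np.pi/2,-np.pi/2):
    for yaw in(0,.3,-.3):
      o=[]
      for t in pts:
        s=bot.solve_ik(*tcp(t,pitch=p,roll=r,yaw=yaw)); o.append(None if s is None else np.round(s,1).tolist())
      print(p,round(r,1),yaw,"".join("." if s is None else "X" for s in o),o[1])
E
```

```text
flasktop (array([ 622., -270.,  250.]), array([ 621., -269.,  248.]))
roll (array([ 429., -272.,  101.]), array([ 437., -276.,  108.]))
timer (array([ 403., -127.,   19.]), array([ 404., -127.,   19.]))
0 0 0 .XXXXX.. [-0.6, 0.1, 2.6, 2.2, 1.3, -2.8]
0 0 0.3 XXXXXXX. [-0.8, 0.2, 2.4, 1.7, 1.5, -2.7]
0 0 -0.3 .X..X... [-2.4, 2.3, 2.6, 1.7, 0.8, 1.3]
0 3.1 0 .XXXXX.. [-0.6, 0.1, 2.6, 2.2, 1.3, 0.3]
0 3.1 0.3 XXXXXXX. [-0.8, 0.2, 2.4, 1.7, 1.5, 0.5]
0 3.1 -0.3 .XX.XX.. [-2.4, 2.3, 2.6, 1.7, 0.8, -1.8]
0 1.6 0 .XXXXX.. [-0.6, 0.1, 2.6, 2.2, 1.3, 1.9]
0 1.6 0.3 XXXXXXX. [-0.8, 0.2, 2.4, 1.7, 1.5, 2.0]
0 1.6 -0.3 .XX.XX.. [-2.4, 2.3, 2.6, 1.7, 0.8, -0.2]
0 -1.6 0 .XXXXX.. [-0.6, 0.1, 2.6, 2.2, 1.3, -1.2]
0 -1.6 0.3 XXXXXXX. [-0.8, 0.2, 2.4, 1.7, 1.5, -1.1]
0 -1.6 -0.3 .XX.XX.. [-0.3, 0.1, 2.6, 2.9, 1.2, -1.5]
0.2 0 0 .XX.XX.. [-0.6, -0.2, 2.6, 2.0, 1.0, -2.5]
0.2 0 0.3 XXXXXX.. [-0.8, -0.0, 2.5, 1.6, 1.3, -2.4]
0.2 0 -0.3 .X..X... [-0.3, -0.2, 2.7, 2.8, 0.7, -2.9]
0.2 3.1 0 .XX.XX.. [-0.6, -0.2, 2.6, 2.0, 1.0, 0.7]
0.2 3.1 0.3 XXXXXX.. [-0.8, -0.0, 2.5, 1.6, 1.3, 0.7]
0.2 3.1 -0.3 .XX.XX..
[... 320 characters left out ...]
XX.XX.. [-0.3, -0.2, 2.7, 2.8, 0.7, -1.3]
0.35 0 0 .XX.XX.. [-0.6, -0.4, 2.6, 1.7, 0.8, -2.2]
0.35 0 0.3 XXXXXX.. [-0.7, -0.2, 2.5, 1.5, 1.2, -2.2]
0.35 0 -0.3 .X..X... [-0.2, -0.4, 2.6, 2.5, 0.4, -2.6]
0.35 3.1 0 .XX.XX.. [-0.6, -0.4, 2.6, 1.7, 0.8, 1.0]
0.35 3.1 0.3 XXXXXX.. [-0.7, -0.2, 2.5, 1.5, 1.2, 0.9]
0.35 3.1 -0.3 .XX.XX.. [-0.2, -0.4, 2.6, 2.5, 0.4, 0.5]
0.35 1.6 0 .XX.XX.. [-0.6, -0.4, 2.6, 1.7, 0.8, 2.5]
0.35 1.6 0.3 XXXXXX.. [-0.7, -0.2, 2.5, 1.5, 1.2, 2.5]
0.35 1.6 -0.3 .XX.XX.. [-0.2, -0.4, 2.6, 2.5, 0.4, 2.1]
0.35 -1.6 0 .XX.XX.. [-0.6, -0.4, 2.6, 1.7, 0.8, -0.6]
0.35 -1.6 0.3 XXXXXX.. [-0.7, -0.2, 2.5, 1.5, 1.2, -0.7]
0.35 -1.6 -0.3 .XX.XX.. [-0.2, -0.4, 2.6, 2.5, 0.4, -1.0]
```

Run:
```python
from h import *
K=dict(yaw=.3,roll=np.pi)
B=tcp((-130,-15,185),**K)
_,qd=tcp((0,0,0),pitch=1.55,**K)
for A in [(330,-200,330),(350,-150,330),(300,-150,330),(350,-100,350)]:
    s=bot.solve_ik(list(A),qd);print(A,None if s is None else np.round(s,2))
print("B",np.round(B[0]),np.round(bot.solve_ik(*B),2))
bot.command_gripper(0,10)
A=(350,-150,330)
bot.move_ptp(list(A),qd)
print(bot.current_joint_pos(),bot.current_time_s())
try:
    bot.move_linear(B[0],B[1],v=120); print("B ok",bot.current_joint_pos(),bot.current_contact_force())
except bot.PlanningError as e: print("plan",e)
import cv2
cv2.imwrite("pics/s2.png",bot.camera("side")["pixels"][:,:,::-1]);print(bot.current_time_s())
```

```text
(330, -200, 330) [-0.88 -0.42  1.94  0.02  1.62  1.68]
(350, -150, 330) [-0.74 -0.44  1.95  0.02  1.62  1.82]
(300, -150, 330) [-0.85 -0.58  2.04  0.02  1.68  1.71]
(350, -100, 350) [-0.63 -0.49  1.95  0.02  1.68  1.93]
B [481.  15. 185.] [-1.03  0.19  2.52  1.54  1.59  0.43]
[-0.74264931 -0.43633302  1.94928237  0.02008415  1.623641    1.81782629] 3.4083
B ok [-1.02793114  0.19160674  2.51805901  1.5351173   1.58701699  0.43054276] [ 0.56532549  0.17134141 -0.18320717]
6.5083
```

View pics/s2.png

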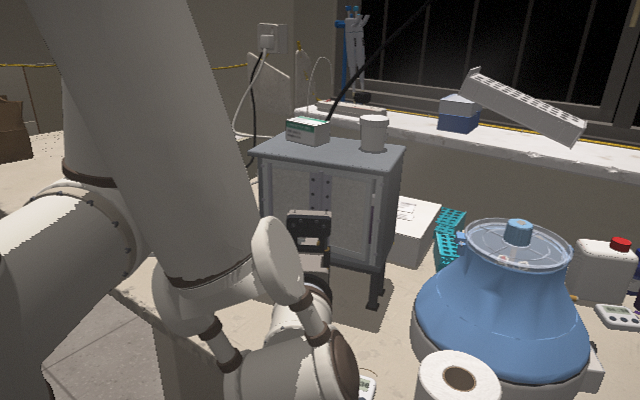

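The gripper is horizontal in front of the fold, around (310,230), and the arm is clear of everything. I'll push the fold in.

Run:
```python
from h import *
import cv2
K=dict(yaw=.3,roll=np.pi)
def tip(d):
    r=82-12*d/.93
    return (-65+r*np.sin(d)+10*np.sin(.3),100-r*np.cos(d)-10*np.cos(.3),185)
p=tip(0);bot.move_linear(tcp((-85,p[1]+1-5,185),**K)[0],v=120)
for d in (.1,.25,.4,.55,.7,.82,.93):
    s=bot.move_linear(tcp(tip(d),**K)[0],v=60,f_stop=30)
    print(d,s,bot.current_contact_force().round(1) if hasattr(bot.current_contact_force(),'round') else bot.current_contact_force(),w2c(bot.current_ee_pos()).round(1))
    if s: break
cv2.imwrite("pics/s3.png",bot.camera("side")["pixels"][100:300,220:440,::-1].repeat(3,0).repeat(3,1));print(bot.current_time_s())
```

```text
0.1 False [ 0.4 -0.5 -0.2] [-75.2   4.  184.9]
0.25 False [ 0.1 -0.3 -0.6] [-63.7   8.2 185. ]
0.4 False [ 0.5 -0.5 -0.3] [-53.3  13.6 184.9]
0.55 False [-0.1 -0.5  0.4] [-44.   20.5 185. ]
0.7 False [ 0.5 -1.   0.8] [-36.1  28.5 185.1]
0.82 False [ 0.3 -1.2  0. ] [-30.9  35.5 185. ]
0.93 False [ 0.9 -0.6  0.9] [-27.   42.4 185. ]
9.75
```

View pics/s3.png

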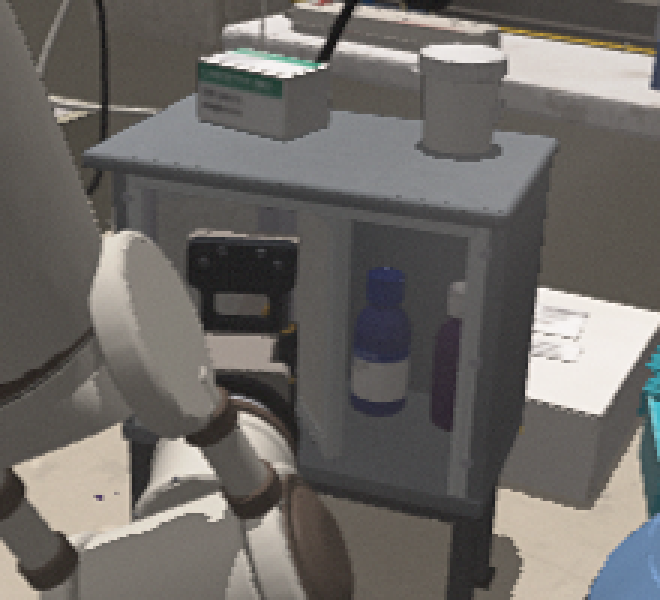

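The door is folded, with the lead edge near px (335,213). Both bottles stand well behind it on the right. Next I check the fold angle by projection, retract, and move to the right of the lead edge.

Run:
```python
from h import *
import cv2
S=bot.camera("side")
for d in (.7,.8,.9,1.):
    print(d,[proj(S,c2w((-65+10*np.cos(d),100-200*np.cos(d)-10*np.sin(d),z))).round(1) for z in(284,109)])
K=dict(yaw=.3,roll=np.pi)
for t in [(-95,30,185),(-100,-58,185),(-52,-58,185)]:
    s=bot.move_linear(tcp(t,**K)[0],v=120,f_stop=15);print(t,s,w2c(bot.current_ee_pos()).round(1),np.round(bot.current_contact_force(),1))
    if s: break
cv2.imwrite("pics/s4.png",bot.camera("side")["pixels"][100:300,220:440,::-1].repeat(3,0).repeat(3,1));print(bot.current_time_s())
```

```text
0.7 [array([352.1, 170.8]), array([347. , 255.7])]
0.8 [array([345. , 169.9]), array([340.6, 254.6])]
0.9 [array([337.2, 168.9]), array([333.4, 253.3])]
1.0 [array([328.8, 167.8]), array([325.8, 251.9])]
(-95, 30, 185) False [-115.9   23.5  185.1] [0.9 1.  0.5]
(-100, -58, 185) False [-121.1  -63.6  184.8] [-0.3  0.4 -0. ]
(-52, -58, 185) False [-73.3 -63.5 184.8] [ 0.6 -0.4  0.5]
12.1917
```

View pics/s4.png

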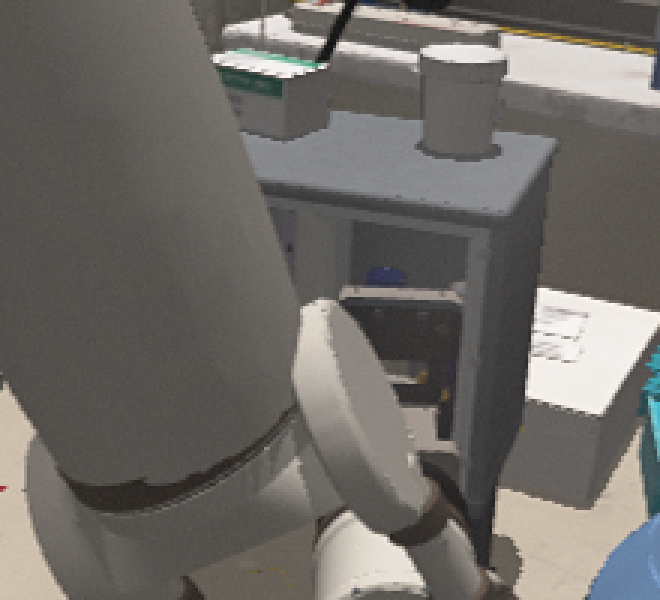

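Angle is about 0.9. The fingers are right of the lead edge, inside the opening. Next I push left, slowing down at the catch.

Run:
```python
from h import *
import cv2
K=dict(yaw=.3,roll=np.pi)
for y,v in [(-30,60),(-10,50),(5,40),(20,40),(28,25),(32,20),(36,20),(40,20)]:
    s=bot.move_linear(tcp((-52,y,185),**K)[0],v=v,f_stop=35);print(y,s,w2c(bot.current_ee_pos()).round(1),np.round(bot.current_contact_force(),1))
    if s: break
print(bot.current_time_s())
```

```text
-30 False [-73.  -36.1 185. ] [-0.8  0.4 -0.1]
-10 False [-73.1 -15.9 184.9] [ 0.3 -0.5 -0.8]
5 False [-73.1  -1.  184.9] [-0.6  0.3  0.3]
20 False [-72.6  11.9 185.2] [-0.7 -7.7 -0.1]
28 False [-71.6  15.7 185.5] [ -1.4 -17.6  -1.2]
32 False [-72.   22.1 185.5] [ 8.9 -4.1 -1.2]
36 False [-72.8  29.4 185.3] [ 1.9 -0.6  0.3]
40 False [-73.4  34.7 184.6] [0.1 0.3 0.5]
15.925
```

Force rose to 18 N and then dropped away, so the door snapped. I'll back out and check.

Run:
```python
from h import *
import cv2
K=dict(yaw=.3,roll=np.pi)
bot.move_linear(tcp((-60,30,185),**K)[0],v=60)
bot.move_linear(tcp((-130,-15,185),**K)[0],v=120)
bot.move_linear([350,-150,330],tcp((0,0,0),pitch=1.55,**K)[1],v=120)
bot.set_joints([-1.501,0.158,1.597,0,1.386,-0.21])
S=bot.camera("side")
cv2.imwrite("pics/s5.png",S["pixels"][110:290,225:425,::-1].repeat(3,0).repeat(3,1));print(bot.current_time_s())
for d in (1.2,1.3,1.4): print(d,[((proj(S,c2w((-65+10*np.cos(d),100-200*np.cos(d)-10*np.sin(d),z)))-[225,110])*3).round() for z in(284,109)])
```

```text
22.0
1.2 [array([256., 166.]), array([252., 417.])]
1.3 [array([227., 163.]), array([226., 412.])]
1.4 [array([198., 159.]), array([198., 407.])]
```

View pics/s5.png

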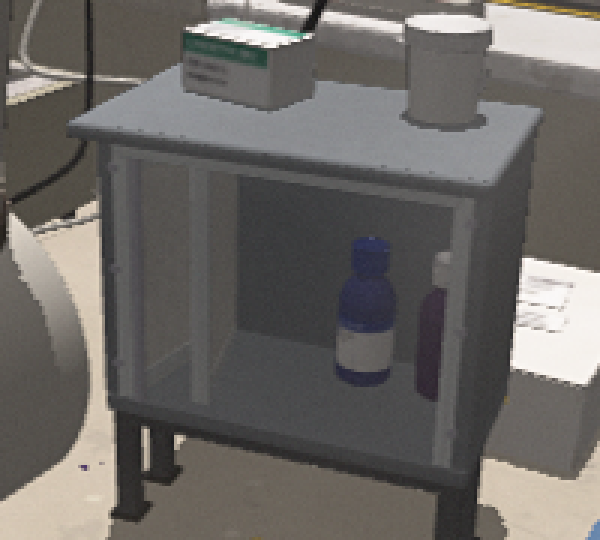

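The lead edge at crop x≈208 matches an angle of about 1.37–1.4, past the catch. The bottles, carton and cup are standing where they were.

```bash
python3 -c "
from plant import bot
print(bot.close_job())"
```

```text
the job is handed in; nothing more can be done
None
```

The bifold door is folded against the left side and snapped home past its catch (18 N peak reading, about 22 s), and the bottles, carton and cup are still standing; I handed the job in but got no verdict back.

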